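# Fetch the slide cassette from the sea-fastened locker

## Robot

A 6-joint arm with a two-finger parallel gripper is mounted at the origin on a cart in front of the work surface, level with it; the furniture and walls round the work are solid. World frame = base frame: x ahead of the robot, y to its left, z up, the work surface at z = 0. Lengths are in m, angles in rad, forces in N, time in s.
With the tool pointing down it reaches from about 0.35 to 0.725 m from the base axis. Payload 4.3 kg.
Tool frame: the origin (TCP) lies at the very end of the fingers, on their centre line; the grasp point (between the pads) lies 19 mm behind it; z points along the fingers, y is the line along which they close (so a half turn about z gives the same grasp; the last joint's range is limited). The gripper opens to 85 mm and grips with 20 to 120 N. Pads are 22 mm wide; open, the fingers measure 114 mm over their backs; the gripper's body (76 mm by 85 mm) begins 54 mm behind the grasp point. The pads swing forward as they close: fully open they stand 13 mm farther back than shut.
Start: joints at [1.231, 0.377, 0.081, 1.274, 0, 1.46], TCP at [0.131, 0.56, 0.231] pointing down, gripper open.
Joint ranges: [-2.72, 2.72], [-0.84, 1.66], [-1.02, 1.22], [-1.77, 2.12], [-1.37, 1.28], [-3.14, 3.14]. Speed limits (rad/s): [2.57, 2.57, 3.14, 3.14, 3.14, 3.14].

## Interface

Orientations are given as a rotation vector (axis times angle).
In Python, from station import robot gives the robot as it stands.
- The arm moves only by the tool drive_tool, never from a script. Its argument "motion" is a list of rows, each a list of 5 numbers: the closure, from 0 (fully open) to 1 (shut), then the shift along the tool's x, y, z in mm, then the turn about the tool's z in degrees. A call has exactly 10 rows; each row is the pose to reach, as a shift and turn from the pose commanded when the call began, along the tool's axes at that moment; what a row does not reach only later rows make up. A row lasts 1/12 s, in which the tool goes at most 41.7 mm and 7.16 degrees, less where a joint would pass 70% of its speed; a pose out of reach is approached as far as the arm can. A call with a gripper value outside its range is refused whole. The fingers move at their own pace and stop on an object; "squeeze" is the grip in N (left out, the last holds). Time passes only in rows, so rows that repeat a pose let the fingers close, or fill a call up. It gives the time, the measured TCP pose, the force, the opening and the grip force at its end, in the units of the state.
- robot.sense(): the state, without advancing time (a new reading comes with each control period).
- robot.snapshot(name): name is "scene" or "side" or "wrist"; returns the picture (480x640x3 uint8, red, green, blue); there is no depth.
- robot.camera_params(name): a dict with "camera_matrix" (3x3 intrinsics, pixels), "R" (3x3) and "t" (3): a world point X has camera coordinates R X + t. Camera axes: x right, y down, z forward; pixel columns grow to the right and rows downward; lengths in m; the calibration is good to about 2 mm. A picture is of the moment at which its call begins: read the wrist's pose just before it. camera_params takes no time and is no camera call; for the wrist camera it gives the pose at the moment of the call.
- robot.sign_off(): hands the job in; it is judged then, once.
Trained networks look in the newest picture that a camera, given by its name, has taken for a name from the list of things; names that differ only in an ending like _2 or _b are one class to them, and where a whole thing is asked for, a point or a joint stands for the part that bears it (a point fixed in the world has none). Each returns a list of dicts, best first, with "p" (0 to 1); they miss things now and then, are a little off and sometimes report something else, mostly with a low value. They report only what shows in the picture. A call takes as long as a camera call. They do not tell look-alikes from the thing itself.
- robot.silhouettes(camera, thing): "mask" (480x640 bool, what is visible of it) and "point" ([column, row] in pixels, amid what is visible of it).
The state is a dict: "clock": time; "joint_pos": joint angles; "joint_vel": joint speeds; "joint_efforts": joint torques, N m; "eef_pos": TCP position; "orientation": TCP orientation; "wrist_force": force on the tool from outside, world axes, zero at the start; "ft_torque": the same for the moment, N m; "grip_width": finger opening in m; "gripper_force": force on a finger pad.
Only numpy, scipy, OpenCV 4.12 (cv2) and the standard library are available. Lean on these libraries where they do the work, as an engineer would, in place of code of your own. Each camera call takes 0.05 s, during which the arm holds its last target. There are 200 camera calls.

## Task

Press the thumb lever of the locker's gravity latch to lift the bar out of its catch, and swing the gate wide open, past a right angle. Slide the slide cassette out of the locker, set it down upright on the bench and let go, then take it again by its two ends and stand it fully down in the cradle, centred between the plates and end to end. Leave the gate wide open, keep the cassette upright throughout, and do not disturb the small vial that stands nearby.

Things in the scene. Friction and masses are not known exactly. Their poses are not given: they have to be found in the camera images.
- locker: Aluminium stowage locker fixed to the bench, 136 wide (y), 140 deep (x), 84 mm high. Origin on the bench in the plane of the closed gate, midway between its two 12 mm square front posts (at y = -62 and +62 mm, 84 mm high); x points into the locker, away from the robot, y to the left, z up. No floor: the cassette stands on the bench. Back wall at x = 130 mm.
- channel (a point): Middle of the locker's guide channel, on the bench, 75 mm behind the gate; axes as the locker's. The channel runs along x from 20 to 130 mm behind the gate: side webs 72 mm apart inside, their top flanges (68 to 73 mm above the bench) turned inwards to leave a slot 50 mm wide. They keep the cassette from being lifted or gripped by its ends.
- catch (a point): Top middle of the catch's steel lip, 10 mm wide (y), on the front of the right post, 77 mm above the bench, 24 mm in front of the gate plane. The lip stands in front of the latch bar's end and overlaps it by 8 mm in height.
- gate (a joint): Barred steel gate, 104 mm wide, 8 mm thick, top rail 60 mm above the bench; its pivot plate near the free end rises to 90 mm. 0 = closed; grows as it opens towards the robot about a vertical hinge at the left post, clockwise seen from above, to 2.0 rad at most. Light friction (0.03 N m): it stays where it is left. The latch holds it closed.
- gate_hinge (a point): Point on the gate's vertical hinge axis, 34 mm above the bench, at x = -2, y = +54 mm of the locker; its axes turn with the gate (equal to the locker's when closed: the gate extends along its -y, its front faces -x).
- latch (a joint): Steel gravity latch: bar and thumb lever, one rocker on the gate's front. 0 = bar level in the catch (its rest, by its own weight); grows to 0.55 rad as the thumb lever is pressed down and the bar's end rises. The bar clears the lip at about 0.26 rad and falls back when the lever is let go. About 1 N on the lever lifts it.
- latch_pivot (a point): The latch's pivot, 74 mm above the bench, 76 mm from the hinge along the gate, 14 mm in front of the gate's middle plane. The rocker turns about the horizontal axis at right angles to the gate. The bar (6 x 10 mm) runs 54 mm from here to the right, past the right post; the lever runs to the left.
- thumb_post (a point): Point on the axis of the upright round thumb post (14 mm thick) on the lever's end: 17 mm below its top, 105 mm above the bench at rest; 36 mm from the pivot towards the hinge and 31 mm above it. Pressed, it turns about the pivot: down and towards the hinge. Pinch it from above, fingers closing at right angles to the gate; press it down and pull the gate without letting go.
- cassette: Closed grey plastic slide cassette, a block 42 (its x) by 64 (its y) by 62 mm high, about 0.15 kg, loose; its lid does not open. Origin at the centre of its underside. It stands in the channel with its x along the locker's x, centre 43 to 57 mm behind the gate; it can be gripped there only over its 42 mm, through the slot, and slid out to the front.
- cradle: Low aluminium cradle fixed to the bench: base plate 78 (x) by 84 (y) by 6 mm and two upright plates, 50 mm long (y), 5 mm thick, top 64 mm above the bench, 48 mm apart inside (x). Origin on the bench under its middle. The cassette stands on the base between them, 42 mm across x, 64 mm along y, 7 mm jutting out at each open end, where the fingers hold it.
- vial_a: Small screw-cap vial, 27 mm in diameter, 58 mm high, standing loose on the bench; origin at the centre of its underside. Not to be disturbed.
There are look-alikes about, which are no part of the job. What is meant by the cassette is not purple, and is the smaller of those in its own colour.

How it is judged:
On the way, in this order (a step that is already met when the one before it is completed fails the run):
1. the thumb lever lifts the latch bar out of its catch (latch beyond 0.24 rad) (value of joint latch above 0.24 rad), for 0.1 s.
2. the gate stands wide open (more than 1.4 rad) (value of joint gate above 1.4 rad), for 0.2 s.
3. the cassette stands upright on the bench outside the locker, let go and at rest (x of cassette in the frame of locker below -0.01 m and height (world z) of cassette below 0.004 m and angle between cassette's own z axis and vertical below 0.08 rad and contact force between the fingers and cassette below 0.05 N and linear speed of cassette below 0.02 m/s), for 0.2 s.
At the end, for the whole second after the job is handed in: The cassette stands upright (within 0.06 rad) and at rest on the cradle's base between its two plates, not perched on them (base within 3 mm of the cradle's floor height), within 12 mm of the cradle's middle end to end, and the gate stands open by more than 1.4 rad (x of cassette in the frame of cradle between -0.006 and 0.006 m and y of cassette in the frame of cradle between -0.012 and 0.012 m and z of cassette in the frame of cradle between 0.003 and 0.009 m and angle between cassette's own z axis and vertical below 0.06 rad and linear speed of cassette below 0.01 m/s and value of joint gate above 1.4 rad); the robot touches nothing.
It fails at once if the vial is pushed more than 30 mm or tipped (distance of vial_a from where it was at the start of the episode above 0.03 m or angle between vial_a's own z axis and vertical above 0.4 rad).
It fails at once if the cassette is tipped (more than 0.5 rad) (angle between cassette's own z axis and vertical above 0.5 rad).
It also fails if it takes over 58 s, if anything falls off the work surface, if the arm or the gripper's body presses on something with over 40 N, if the wrist force passes 120 N, or if a joint passes its speed limit or range.

## Working session

There is one attempt and no reset: what is moved stays moved. The work goes in short steps, Python scripts to look and compute and a tool call to move; the robot and the scene stay as the last step left them, time stands still between calls to the robot, and variables do not carry over. Pictures are saved under pics/ and viewed, at most 10 in all, crops included, and the job is handed in when it is done.

Besides the shell and the picture viewer there is one more tool, called after "Call:" as name([rows], argument=value, ...), one row to a line, values as JSON. drive_tool: Moves the arm, as the interface text tells. Its arguments: {"type":"object","properties":{"motion":{"type":"array","items":{"type":"array","items":{"type":"number"}}},"squeeze":{"type":"number"}},"required":["motion"]}

```bash
mkdir -p pics; cat > h.py <<'E'
import numpy as np, cv2
from scipy.spatial.transform import Rotation as Rn
from station import robot
def snap(c,f):
    im=robot.snapshot(c); cv2.imwrite('pics/'+f,im[:,:,::-1]); return im
def ray(P,u,v,z):
    K=np.array(P['camera_matrix']);R=np.array(P['R']);t=np.array(P['t'])
    o=-R.T@t; d=R.T@np.linalg.inv(K)@[u,v,1]; return o+d*(z-o[2])/d[2]
def proj(P,X):
    K=np.array(P['camera_matrix']);R=np.array(P['R']);t=np.array(P['t'])
    c=(R@np.atleast_2d(X).T).T+t; p=(K@c.T).T; return p[:,:2]/p[:,2:]
E
python3 - <<'E'
from h import *
a=snap('scene','s1.png');b=snap('side','d1.png')
for c in('scene','side'):
    P=robot.camera_params(c); print(c,np.round(-np.array(P['R']).T@np.array(P['t']),3))
    for n in('locker','cassette','cradle','vial_a','gate','latch','thumb_post','catch'):
        for d in robot.silhouettes(c,n)[:4]:
            m=d['mask'];ys,xs=np.nonzero(m)
            print(n,round(d['p'],2),np.round(d['point']),xs.min(),xs.max(),ys.min(),ys.max(),m.sum())
s=robot.sense();print(s['clock'],s['eef_pos'],s['orientation'])
print(Rn.from_rotvec(s['orientation']).as_matrix().round(3))
E
```

```text
scene [ 0.23  -0.556  0.64 ]
locker 0.85 [322. 204.] 276 359 169 241 3987
cassette 0.72 [342. 265.] 327 358 239 289 1297
cassette 0.7 [388. 229.] 363 417 199 255 2436
cassette 0.62 [306. 190.] 298 321 184 203 299
cradle 0.82 [344. 360.] 309 379 321 396 2879
vial_a 0.76 [417. 273.] 411 429 256 287 464
vial_a 0.37 [305. 190.] 297 322 183 203 330
gate 0.76 [288. 198.] 276 299 170 230 536
gate 0.65 [323. 202.] 276 359 170 241 3980
latch 0.5 [283. 191.] 276 297 170 216 282
thumb_post 0.73 [285. 191.] 276 298 170 217 309
catch 0.89 [325. 200.] 276 359 170 240 3952
side [0.45  0.903 0.77 ]
locker 0.83 [248. 320.] 210 311 283 365 5073
cassette 0.96 [307. 269.] 291 322 247 287 1010
cassette 0.94 [269. 309.] 252 280 298 328 535
cassette 0.75 [245. 260.] 226 263 235 289 1597
cassette 0.43 [363. 240.] 346 381 213 252 841
cradle 0.9 [368. 242.] 346 381 215 252 804
cradle 0.54 [289. 321.] 277 308 287 354 765
vial_a 0.54 [266. 238.] 262 274 225 251 300
gate 0.67 [288. 319.] 277 309 287 354 713
latch 0.84 [293. 303.] 288 308 287 321 318
latch 0.41 [291. 319.] 277 309 287 355 710
thumb_post 0.78 [295. 303.] 288 308 287 320 305
thumb_post 0.59 [269. 310.] 251 282 298 327 586
thumb_post 0.17 [268. 240.] 262 274 226 252 293
catch 0.78 [251. 323.] 209 311 283 365 5006
0.9 [0.13098886 0.55993339 0.23132815] [3.60228420e-01 3.12083094e+00 1.82337068e-04]
[[-0.974  0.228  0.   ]
 [ 0.228  0.974  0.   ]
 [-0.     0.    -1.   ]]
```

```bash
python3 - <<'E'
import cv2,numpy as np
a=cv2.imread('pics/s1.png')[150:410,230:470];b=cv2.imread('pics/d1.png')[195:385,190:400]
a=cv2.resize(a,(400,433),interpolation=3);b=cv2.resize(b,(400,362),interpolation=3)
b=cv2.copyMakeBorder(b,0,71,0,0,0);cv2.imwrite('pics/v1.png',np.hstack([a,b]))
E
```

```text
(no output)
```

View pics/v1.png

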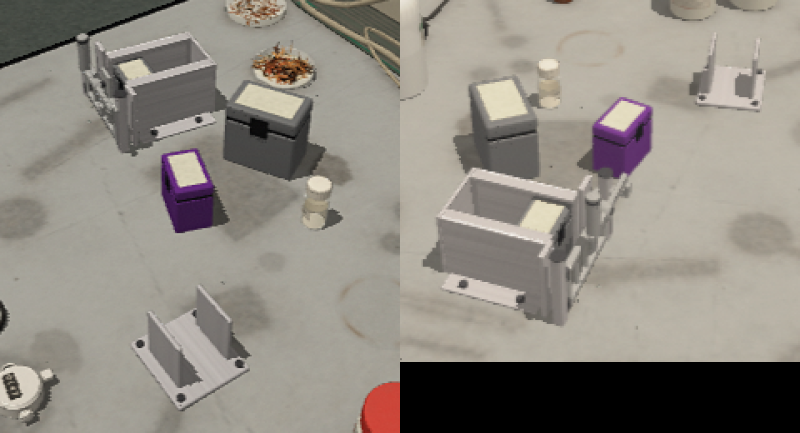

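Grey candidates: the large grey one at scene (388,229), the purple one at (342,265), and the small grey one inside the locker at scene (306,190). The one in the locker fits: grey, and smaller than the other grey one. Now I'll fit the poses.

```bash
cat >> h.py <<'E'
from scipy.optimize import minimize
def box(x0,x1,y0,y1,z0,z1): return np.array([[x,y,z] for x in(x0,x1) for y in(y0,y1) for z in(z0,z1)])/1e3
LOCK=[box(-6,134,56,68,0,84),box(-6,134,-68,-56,0,84),box(122,134,-68,68,0,84),box(-6,2,-50,54,8,60),box(-20,-6,-76,14,69,79),box(-23,-9,7,21,88,122),box(-26,-6,-67,-57,60,77)]
CRAD=[box(-39,39,-42,42,0,6),box(-29,-24,-25,25,0,64),box(24,29,-25,25,0,64)]
CAS=[box(-21,21,-32,32,0,62)]
VIAL=[box(-13.5*.9,13.5*.9,-13.5*.9,13.5*.9,0,58)]
def place(q,X): 
    c,s=np.cos(q[2]),np.sin(q[2]); X=np.atleast_2d(X)
    return X@np.array([[c,s,0],[-s,c,0],[0,0,1]])+[q[0],q[1],q[3] if len(q)>3 else 0]
def render(P,q,M,S=2):
    im=np.zeros((480*S,640*S),np.uint8)
    for B in M: cv2.fillConvexPoly(im,cv2.convexHull(np.round(proj(P,place(q,B))*S).astype(np.int32)),1)
    return im
def fit(obs,M,q0,hull=False):
    S=2; ob=[]
    for P,m in obs:
        m=cv2.resize(m.astype(np.uint8),None,fx=S,fy=S,interpolation=0); ob.append((P,cv2.GaussianBlur(m.astype(np.float32),(0,0),2)))
    def f(q): 
        return sum(np.abs(cv2.GaussianBlur(render(P,q,M,S).astype(np.float32),(0,0),2)-m).sum()/m.sum() for P,m in ob)
    best=None
    for dy in(-.5,-.25,0,.25,.5):
        q=np.array(q0)+[0,0,dy]
        r=minimize(f,q,method='Nelder-Mead',options=dict(initial_simplex=q+np.array([[0,0,0],[.02,0,0],[0,.02,0],[0,0,.2]]),xatol=1e-4,fatol=1e-4))
        if best is None or r.fun<best.fun: best=r
    return best.x,best.fun
E
python3 - <<'E'
from h import *
robot.snapshot('scene');robot.snapshot('side')
Ps={c:robot.camera_params(c) for c in('scene','side')}
S={}
def get(c,n,i=0): 
    k=(c,n)
    if k not in S:S[k]=robot.silhouettes(c,n)
    return S[k]
def near(c,n,uv): 
    return Ps[c],min(get(c,n),key=lambda d:np.hypot(*(np.array(d['point'])-uv)))['mask']
for nm,n,M,us,ud,z in(('locker','locker',LOCK,(322,204),(248,320),.05),('cradle','cradle',CRAD,(344,360),(368,242),.02),('vial','vial_a',VIAL,(417,273),(266,238),.03)):
    a=near('scene',n,us);b=near('side',n,ud)
    g=ray(Ps['scene'],*us,z);g2=ray(Ps['side'],*ud,z)
    q,f=fit([a,b],M,[*((g+g2)/2)[:2]-([.06,0] if nm=='locker' else [0,0]),0]); print(nm,g.round(3),g2.round(3),q.round(4),round(f,3))
for nm,us,ud in(('purple',(342,265),(307,269)),('big',(388,229),(245,260))):
    print(nm,ray(Ps['scene'],*us,.03).round(3),ray(Ps['side'],*ud,.03).round(3))
print(robot.sense()['clock'])
E
```

```text
locker [0.66  0.109 0.05 ] [0.677 0.157 0.05 ] [ 0.6059  0.1439 -0.2267] 0.855
cradle [ 0.492 -0.204  0.02 ] [ 0.48  -0.169  0.02 ] [ 4.918e-01 -2.006e-01  3.000e-04] 0.28
vial [ 0.7   -0.133  0.03 ] [ 0.708 -0.132  0.03 ] [ 0.7043 -0.1336  0.355 ] 0.366
purple [ 0.603 -0.042  0.03 ] [ 0.599 -0.035  0.03 ]
big [ 0.735 -0.01   0.03 ] [ 0.734 -0.044  0.03 ]
1.3
```

Call:
drive_tool([
  [0,-30,-24,-2,-7],
  [0,-64,-48,-4,-14],
  [0,-98,-72,-6,-21],
  [0,-132,-97,-8,-28],
  [0,-166,-122,-10,-35],
  [0,-200,-147,-12,-42],
  [0,-234,-172,-14,-49],
  [0,-267,-197,-16,-56],
  [0,-301,-222,-18,-63],
  [0,-330,-246,-20,-70],
])

```text
clock: 2.13
eef_pos: [0.3705, 0.2778, 0.2495]
orientation: [-1.345, 2.838, 0.0]
wrist_force: [0.7, 0.2, 0.3]
grip_width: 0.0851
gripper_force: 0.0
```

```bash
python3 - <<'E'
from h import *
s=robot.sense();print(s['clock'],s['eef_pos'],s['joint_pos'].round(3) if hasattr(s['joint_pos'],'round') else s['joint_pos']);R=Rn.from_rotvec(s['orientation']).as_matrix();print(R.round(3))
P=robot.camera_params('wrist');c=-np.array(P['R']).T@P['t'];print('cam in tool',R.T@(c-s['eef_pos']),R.T@np.array(P['R'])[2],np.array(P['camera_matrix'])[0,0])
E
```

```text
2.1333 [0.37052474 0.27777655 0.24946052] [ 0.506  0.145 -0.182  1.243  0.    -0.379]
[[-0.633 -0.774  0.001]
 [-0.774  0.633  0.001]
 [-0.001 -0.    -1.   ]]
cam in tool [ 0.07182189  0.00019628 -0.14216389] [-0.28509162  0.00129946  0.95849939] 376.3680885289706
```

Call:
drive_tool([
  [0,0,-20,-2,-4],
  [0,-1,-50,-5,-8],
  [0,-2,-85,-10,-12],
  [0,-3,-120,-15,-16],
  [0,-4,-155,-20,-20],
  [0,-4,-180,-20,-20],
  [0,-4,-190,-20,-20],
  [0,-4,-190,-20,-20],
  [0,-4,-190,-20,-20],
  [0,-4,-190,-20,-20],
])

```text
clock: 2.97
eef_pos: [0.5173, 0.1621, 0.269]
orientation: [1.812, -2.565, -0.002]
wrist_force: [-0.2, 0.5, -0.3]
grip_width: 0.0853
gripper_force: 0.0
```

```bash
python3 - <<'E'
from h import *
P=robot.camera_params('wrist');w=snap('wrist','w1.png')
s=robot.sense();print(s['clock'],s['eef_pos'])
for n in('locker','cassette','gate','latch','thumb_post','catch'):
    for d in robot.silhouettes('wrist',n)[:4]:
        m=d['mask'];ys,xs=np.nonzero(m);print(n,round(d['p'],2),np.round(d['point']),xs.min(),xs.max(),ys.min(),ys.max(),m.sum(),ray(P,*d['point'],.08).round(3))
q=[.6059,.1439,-.2267]
for B in LOCK:
    h=cv2.convexHull(np.round(proj(P,place(q,B))).astype(np.int32)); cv2.polylines(w,[h],True,(255,0,0))
cv2.imwrite('pics/v2.png',w[:,:,::-1])
E
```

```text
3.0167 [0.51723987 0.16222627 0.26916274]
locker 0.55 [165. 211.] 71 255 143 300 13319 [0.648 0.115 0.08 ]
cassette 0.77 [ 43. 106.] 0 112 39 153 8944 [0.703 0.001 0.08 ]
cassette 0.7 [155.  30.] 115 192 0 68 4695 [ 0.591 -0.019  0.08 ]
cassette 0.63 [189. 233.] 154 221 187 261 3136 [0.636 0.141 0.08 ]
cassette 0.28 [167. 204.] 71 255 142 302 13487 [0.644 0.11  0.08 ]
gate 0.75 [228. 218.] 209 252 142 278 2772 [0.597 0.139 0.08 ]
latch 0.66 [232. 209.] 215 248 142 263 1424 [0.591 0.133 0.08 ]
thumb_post 0.77 [233. 211.] 215 249 142 264 1494 [0.59  0.135 0.08 ]
thumb_post 0.4 [232. 215.] 209 252 142 279 2797 [0.593 0.138 0.08 ]
catch 0.85 [162. 209.] 70 255 141 301 13691 [0.649 0.112 0.08 ]
catch 0.59 [231. 210.] 215 248 142 264 1355 [0.592 0.134 0.08 ]
```

View pics/v2.png

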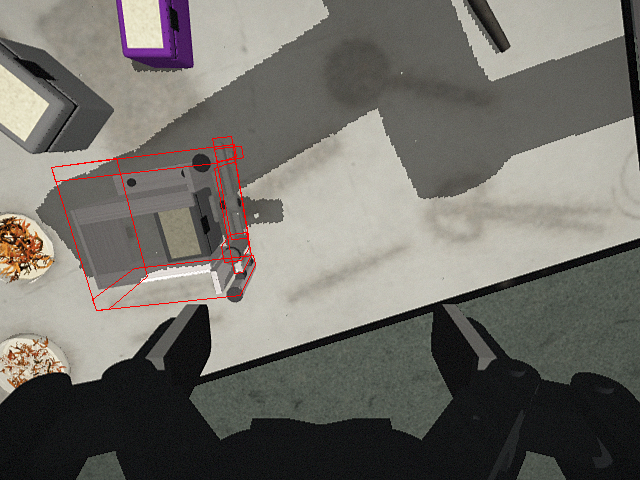

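The wrist view shows the locker at about (70–255, 140–300), with the cassette's cream lid at (184,232). I need a crop to identify the posts.

```bash
python3 - <<'E'
import cv2
a=cv2.imread('pics/w1.png')[130:312,60:290];cv2.imwrite('pics/v3.png',cv2.resize(a,None,fx=3.2,fy=3.2,interpolation=cv2.INTER_CUBIC))
E
```

```text
(no output)
```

View pics/v3.png

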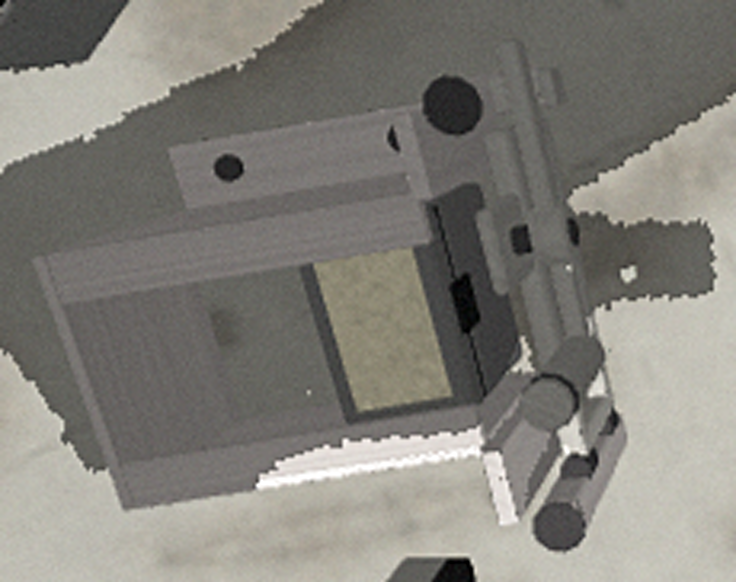

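```bash
cat > q.py <<'E'
from h import *
from scipy.optimize import least_squares
E
python3 - <<'E'
from h import *
from scipy.optimize import least_squares
P=robot.camera_params('wrist')
X=np.array([[-16,14,122],[-24,-62,77],[-16,-76,79],[134,-41,73],[134,41,73]])/1e3
u=np.array([[232.5,255.6],[232,156.5],[220,144],[71,210.6],[99,288.8]])
for sel in([0,1,2],[0,1,2,3,4]):
    r=least_squares(lambda q:(proj(P,place(q,X[sel]))-u[sel]).ravel(),[.606,.144,-.227]); print(r.x.round(4),(r.fun.reshape(-1,2)).round(1).tolist())
q=r.x
for n,p in dict(hinge60=[-2,54,60],hinge84=[-2,54,84],lp84=[0,62,84],rp84=[0,-62,84]).items(): print(n,proj(P,place(q,np.array(p)/1e3)).round(0))
# cassette label corners z=62 mm
for c in[(315,262),(413,248),(452,398),(358,412)]:
    w=ray(P,c[0]/3.2+60,c[1]/3.2+130,.062); d=w-[q[0],q[1],0]; cs,sn=np.cos(q[2]),np.sin(q[2]); print('label loc',(np.array([cs*d[0]+sn*d[1],-sn*d[0]+cs*d[1]])*1e3).round(1))
print('post',place(q,np.array([-16,14,105])/1e3).round(4))
for c in('scene','side'): print(c,proj(robot.camera_params(c),place(q,X)).round(0).tolist())
E
```

```text
[ 0.608   0.1479 -0.1704] [[0.2, 1.3], [0.7, 0.5], [-0.8, -1.7]]
[ 0.6083  0.1478 -0.1752] [[-0.3, 1.4], [0.7, 0.6], [-0.8, -1.7], [-0.6, -1.7], [1.0, 1.5]]
hinge60 [[242. 276.]]
hinge84 [[237. 286.]]
lp84 [[236. 294.]]
rp84 [[203. 162.]]
label loc [ 60.6 -23.6]
label loc [ 30.9 -22.9]
label loc [31.4 24.4]
label loc [61. 24.]
post [[0.595  0.1644 0.105 ]]
scene [[278.0, 172.0], [289.0, 213.0], [296.0, 215.0], [359.0, 188.0], [342.0, 168.0]]
side [[291.0, 297.0], [309.0, 291.0], [308.0, 285.0], [228.0, 282.0], [208.0, 309.0]]
```

Call:
drive_tool([
  [0.2,-5,-12,15,-3],
  [0.4,-12,-30,35,-6],
  [0.45,-20,-50,55,-9.5],
  [0.45,-26,-66,72,-9.5],
  [0.45,-28,-72,85,-9.5],
  [0.45,-28,-72.5,94,-9.5],
  [0.45,-28,-72.5,94,-9.5],
  [0.45,-28,-72.5,94,-9.5],
  [0.45,-28,-72.5,94,-9.5],
  [0.45,-28,-72.5,94,-9.5],
])

```text
clock: 4.15
eef_pos: [0.5964, 0.1635, 0.1768]
orientation: [-2.017, 2.406, -0.002]
wrist_force: [-0.3, -0.6, 0.8]
grip_width: 0.047
gripper_force: 0.0
```

```bash
python3 - <<'E'
from h import *
P=robot.camera_params('wrist');w=snap('wrist','w2.png')
s=robot.sense();print(s['clock'],s['eef_pos'],s['joint_pos'],s['grip_width']);R=Rn.from_rotvec(s['orientation']).as_matrix();print(R.round(4))
q=[.6083,.1478,-.1752]
a=np.arange(0,6.3,.1);c=np.c_[-16+7*np.cos(a),14+7*np.sin(a),122+0*a]/1e3
cv2.polylines(w,[np.round(proj(P,place(q,c))).astype(np.int32)],True,(255,0,0))
print(proj(P,place(q,[[-.016,.014,.122]])),proj(P,s['eef_pos']))
cv2.imwrite('pics/v4.png',w[:,:,::-1])
E
```

```text
4.2 [0.59647706 0.16351078 0.17672191] [ 1.64961243e-01  4.82630045e-01  1.01419498e-01  1.18720962e+00
  1.32399598e-04 -1.23000953e+00] 0.047028822347754115
[[-1.749e-01 -9.846e-01  2.300e-03]
 [-9.846e-01  1.749e-01  5.000e-04]
 [-9.000e-04 -2.200e-03 -1.000e+00]]
[[323.35011782 264.26337762]] [[320.18035068 308.4077399 ]]
```

View pics/v4.png

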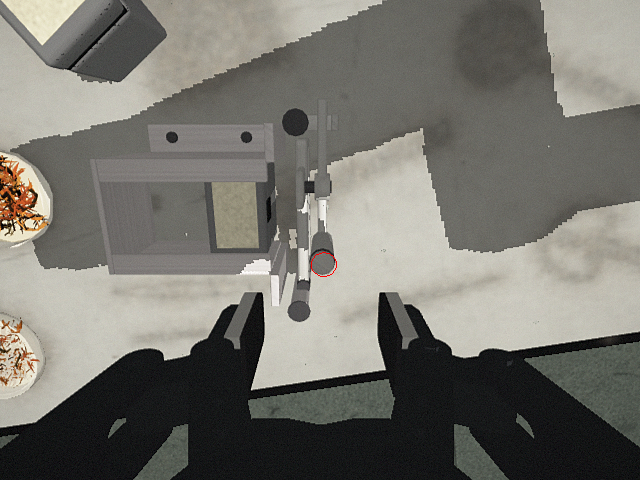

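Call:
drive_tool([
  [0.45,-0.7,1.5,20,0],
  [0.45,-0.7,1.5,50,0],
  [0.45,-0.7,1.5,75,0],
  [0.45,-0.7,1.5,87,0],
  [0.45,-0.7,1.5,90,0],
  [0.6,-0.7,1.5,90,0],
  [0.8,-0.7,1.5,90,0],
  [1,-0.7,1.5,90,0],
  [1,-0.7,1.5,90,0],
  [1,-0.7,1.5,90,0],
], squeeze=40)

```text
clock: 5.03
eef_pos: [0.596, 0.1647, 0.0869]
orientation: [-2.016, 2.406, -0.002]
wrist_force: [-0.5, 1.4, 3.7]
grip_width: 0.0131
gripper_force: 39.0
```

Call:
drive_tool([
  [1,-1.5,0,1.9,0],
  [1,-2.9,0,3.8,0],
  [1,-4.2,0,5.8,0],
  [1,-5.4,0,7.8,0],
  [1,-6.5,0,9.9,0],
  [1,-7.6,0,12,0],
  [1,-8.4,0,14.2,0],
  [1,-9.2,0,16.5,0],
  [1,-9.5,0,17.4,0],
  [1,-9.5,0,17.4,0],
])

```text
clock: 5.87
eef_pos: [0.5977, 0.1742, 0.0697]
orientation: [-2.016, 2.406, -0.002]
wrist_force: [-2.0, 1.9, 7.4]
grip_width: 0.0128
gripper_force: 42.9
```

```bash
python3 - <<'E'
from h import *
s=robot.sense();print(s['clock'],s['eef_pos'],s['wrist_force'],s['ft_torque'])
q=[.6083,.1478,-.1752]
h=place(q,[[-.002,.054,0]])[0];print('hinge',h)
p=np.array(s['eef_pos']);R=Rn.from_rotvec(s['orientation']).as_matrix()
p0=p.copy()
d=p-h; d[2]=0; print('radius',np.hypot(*d[:2]), 'along/front',d@[np.sin(q[2])*1,-np.cos(q[2]),0],d@[-np.cos(q[2]),-np.sin(q[2]),0])
for k in range(0,21):
    th=np.radians(6*k); c,sn=np.cos(-th),np.sin(-th)
    n=h[:2]+np.array([[c,-sn],[sn,c]])@d[:2]-p[:2]
    t=R.T@[n[0],n[1],0]; print(6*k,(t[:2]*1e3).round(1))
E
```

```text
5.8667 [0.59768618 0.17415795 0.06970395] [-2.01087634  1.9082041   7.37509145] [-0.07614543  0.47435059 -0.06029982]
hinge [0.61574309 0.20132196 0.        ]
radius 0.03261801992790396 along/front 0.02989558410803095 0.013045661150619657
0 [0. 0.]
6 [-1.5  3.1]
12 [-3.4  5.9]
18 [-5.5  8.6]
24 [-7.9 11. ]
30 [-10.5  13.2]
36 [-13.4  15.1]
42 [-16.4  16.7]
48 [-19.6  17.9]
54 [-22.9  18.8]
60 [-26.2  19.4]
66 [-29.6  19.6]
72 [-33.1  19.4]
78 [-36.4  18.9]
84 [-39.7  18.1]
90 [-42.9  16.9]
96 [-46.   15.3]
102 [-48.9  13.5]
108 [-51.5  11.4]
114 [-54.   9.]
120 [-56.1   6.3]
```

Call:
drive_tool([
  [1,-0.8,1.5,0,3],
  [1,-2.4,4.5,0,9],
  [1,-4.4,7.3,0,15],
  [1,-6.7,9.8,0,21],
  [1,-9.2,12.1,0,27],
  [1,-11.9,14.2,0,33],
  [1,-14.9,15.9,0,39],
  [1,-18,17.3,0,45],
  [1,-19.6,17.9,0,48],
  [1,-19.6,17.9,0,48],
])

```text
clock: 6.7
eef_pos: [0.5844, 0.1969, 0.0699]
orientation: [-0.86, 3.016, -0.0]
wrist_force: [1.0, 0.4, 6.5]
grip_width: 0.0127
gripper_force: 42.7
```

Call:
drive_tool([
  [1,-0.8,1.5,0,3],
  [1,-2.4,4.5,0,9],
  [1,-4.4,7.3,0,15],
  [1,-6.7,9.8,0,21],
  [1,-9.2,12.1,0,27],
  [1,-11.9,14.2,0,33],
  [1,-14.9,15.9,0,39],
  [1,-18,17.3,0,45],
  [1,-21.2,18.4,0,51],
  [1,-22.9,18.8,0,54],
])

```text
clock: 7.53
eef_pos: [0.5949, 0.2243, 0.0701]
orientation: [0.607, 3.076, 0.002]
wrist_force: [2.1, -1.5, 6.6]
grip_width: 0.013
gripper_force: 42.7
```

Call:
drive_tool([
  [1,3,0,-4.5,0],
  [1,5.5,0,-9,0],
  [1,8,0,-13.5,0],
  [1,9.5,0,-17.4,0],
  [0.7,9.5,0,-17.4,0],
  [0.45,9.5,0,-17.4,0],
  [0.45,9.5,0,-17.4,0],
  [0.45,9.5,0,-30,0],
  [0.45,9.5,0,-60,0],
  [0.45,9.5,0,-95,0],
])

```text
clock: 8.37
eef_pos: [0.5806, 0.2272, 0.161]
orientation: [-0.6, -3.078, 0.004]
wrist_force: [1.1, 0.3, -0.4]
grip_width: 0.0469
gripper_force: 0.0
```

```bash
python3 - <<'E'
from h import *
s=robot.sense();print(s['clock'],s['eef_pos'],s['wrist_force']);R=Rn.from_rotvec(s['orientation']).as_matrix();print(R.round(3))
w=snap('side','d2.png')
q=[.6083,.1478,-.1752]
P=robot.camera_params('side')
for th in(1.5,1.78,2.0):
    h=place(q,[[-.002,.054,.06]])[0]; e=h.copy(); a=q[2]-np.pi/2-th; e[:2]+=.104*np.array([np.cos(a),np.sin(a)])
    p=proj(P,[h,e]).round().astype(int); cv2.line(w,tuple(map(int,p[0])),tuple(map(int,p[1])),(255,0,0) if th==1.78 else (0,255,0),1)
cv2.imwrite('pics/v5.png',cv2.resize(w[220:400,180:420],None,fx=3,fy=3,interpolation=3)[:,:,::-1])
t=place(q,[[.046,.0005,0]])[0]-s['eef_pos']; print('to cassette',(R.T@t*1e3).round(1))
E
```

```text
8.3667 [0.58061901 0.22718912 0.16096274] [ 1.14342913  0.30702072 -0.43915715]
[[-0.927  0.376 -0.006]
 [ 0.376  0.927 -0.001]
 [ 0.005 -0.003 -1.   ]]
to cassette [-101.2  -52.5  160.6]
```

View pics/v5.png

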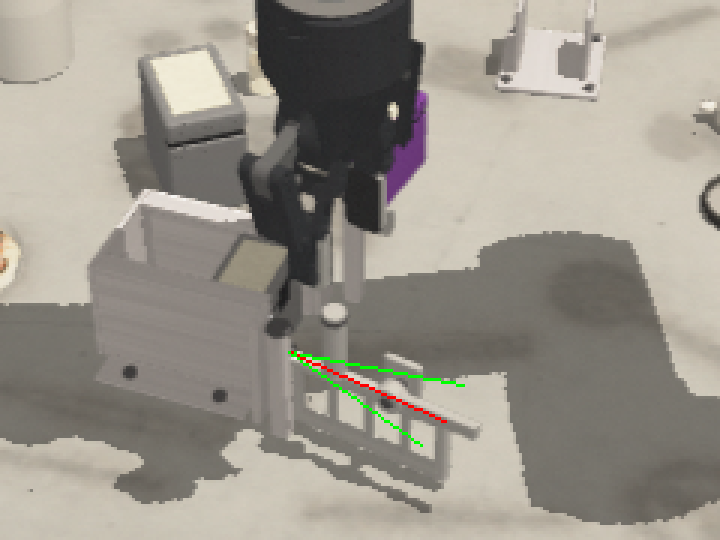

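Call:
drive_tool([
  [0.45,-6,-3,-5,-7],
  [0.45,-16,-8,-10,-14],
  [0.4,-30,-15,-10,-21],
  [0.35,-44,-22,-10,-28],
  [0.3,-58,-30,-10,-35],
  [0.27,-72,-37,-10,-42],
  [0.27,-84,-43,-10,-49],
  [0.27,-94,-49,-10,-56],
  [0.27,-101,-52.5,-10,-63],
  [0.27,-101,-52.5,-10,-70],
])

```text
clock: 9.25
eef_pos: [0.6579, 0.1396, 0.1724]
orientation: [-1.282, 2.868, -0.001]
wrist_force: [0.2, 0.8, 0.7]
grip_width: 0.0627
gripper_force: 0.0
```

Call:
drive_tool([
  [0.27,0,0,0,-7],
  [0.27,0,0,0,-14],
  [0.27,0,0,0,-21],
  [0.27,0,0,0,-28],
  [0.27,0,0,5,-32],
  [0.27,0,0,20,-32],
  [0.27,0,0,30,-32],
  [0.27,0,0,35,-32],
  [0.27,0,0,35,-32],
  [0.27,0,0,35,-32],
])

```text
clock: 10.08
eef_pos: [0.6565, 0.141, 0.1374]
orientation: [2.017, -2.408, -0.001]
wrist_force: [0.1, -0.7, -0.7]
grip_width: 0.0622
gripper_force: 0.0
```

```bash
python3 - <<'E'
from h import *
P=robot.camera_params('wrist');w=snap('wrist','w3.png')
s=robot.sense();print(s['clock'],s['eef_pos'],s['grip_width']);R=Rn.from_rotvec(s['orientation']).as_matrix();print(R.round(3))
q=[.6083,.1478,-.1752]
t=place(q,[[.046,.0005,0]])[0]-s['eef_pos']; print('to cassette',(R.T@t*1e3).round(1))
for B in [box(25,67,-31.5,32.5,62,62),box(20,130,-25,25,73,73)]:
    cv2.polylines(w,[cv2.convexHull(np.round(proj(P,place(q,B))).astype(np.int32))],True,(255,0,0))
cv2.imwrite('pics/v6.png',w[:,:,::-1])
E
```

```text
10.1333 [0.6569717  0.14108651 0.13801267] 0.06260798380965381
[[-0.175 -0.985  0.   ]
 [-0.985  0.175  0.   ]
 [-0.    -0.    -1.   ]]
to cassette [  1.4   3.1 138. ]
```

View pics/v6.png

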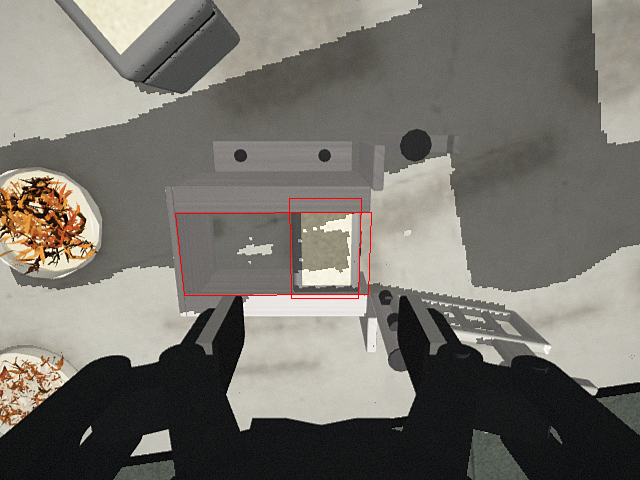

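The cream lid, at wrist (326,250), sits inside the predicted outline, and this is the small grey cassette in the locker. Descending through the slot.

Call:
drive_tool([
  [0.27,1.4,3,10,0],
  [0.27,1.4,3,30,0],
  [0.27,1.4,3,55,0],
  [0.27,1.4,3,80,0],
  [0.27,1.4,3,102,0],
  [0.27,1.4,3,114,0],
  [0.27,1.4,3,114,0],
  [0.4,1.4,3,114,0],
  [0.6,1.4,3,114,0],
  [0.6,1.4,3,114,0],
], squeeze=30)

```text
clock: 10.97
eef_pos: [0.6555, 0.1404, 0.0259]
orientation: [-2.016, 2.406, -0.003]
wrist_force: [-0.5, 0.6, -1.1]
grip_width: 0.0415
gripper_force: 30.9
```

Call:
drive_tool([
  [0.6,0,0,-1.5,0],
  [0.6,0,5,-1.5,0],
  [0.6,0,17,-1.5,0],
  [0.6,0,32,-1.5,0],
  [0.6,0,48,-1.5,0],
  [0.6,0,64,-1.5,0],
  [0.6,0,80,-1.5,0],
  [0.6,0,96,-1.5,0],
  [0.6,0,110,-1.5,0],
  [0.6,0,115,-1.5,0],
])

```text
clock: 11.8
eef_pos: [0.5386, 0.1607, 0.0258]
orientation: [2.018, -2.407, -0.001]
wrist_force: [0.3, -0.5, -0.1]
grip_width: 0.0416
gripper_force: 30.9
```

Call:
drive_tool([
  [0.6,2,4,0,0],
  [0.6,8,9,0,0],
  [0.6,16,14,0,0],
  [0.6,22,17,0,0],
  [0.6,25,18,0,0],
  [0.6,25,18,1.3,0],
  [0.6,25,18,1.3,0],
  [0.45,25,18,1.3,0],
  [0.27,25,18,1.3,0],
  [0.27,25,18,1.3,0],
])

```text
clock: 12.63
eef_pos: [0.5184, 0.1385, 0.0237]
orientation: [2.017, -2.408, -0.0]
wrist_force: [-0.5, -0.6, -0.4]
grip_width: 0.0624
gripper_force: 0.0
```

```bash
python3 - <<'E'
from h import *
s=robot.sense();print(s['clock'],s['eef_pos'],s['grip_width'],s['gripper_force'],s['joint_pos'])
E
```

```text
12.6333 [0.51840647 0.13852223 0.02371061] 0.062352904005225904 0.0 [ 1.42908934e-01  4.57968465e-01 -3.71269425e-01  7.41785855e-01
 -7.36504933e-05 -1.25137782e+00]
```

Call:
drive_tool([
  [0.27,0,0,0,0],
  [0.25,0,0,-10,0],
  [0.25,0,0,-40,0],
  [0.25,0,0,-75,0],
  [0.2,0,0,-105,4],
  [0.1,0,0,-126,11],
  [0,0,0,-136,18],
  [0,0,0,-136,25],
  [0,0,0,-136,32],
  [0,0,0,-136,39],
])

```text
clock: 13.47
eef_pos: [0.5187, 0.1389, 0.1611]
orientation: [-1.089, 2.945, -0.0]
wrist_force: [-0.1, 0.0, -0.2]
grip_width: 0.0856
gripper_force: 0.0
```

Call:
drive_tool([
  [0,0,0,0,7],
  [0,0,0,0,14],
  [0,0,0,0,21],
  [0,0,0,0,28],
  [0,0,0,0,35],
  [0,0,0,0,42],
  [0,0,0,0,49],
  [0,0,0,0,51],
  [0,0,0,0,51],
  [0,0,0,0,51],
])

```text
clock: 14.3
eef_pos: [0.5184, 0.1389, 0.1603]
orientation: [0.274, 3.129, 0.0]
wrist_force: [-0.7, -1.0, 1.0]
grip_width: 0.0855
gripper_force: 0.0
```

```bash
python3 - <<'E'
from h import *
P=robot.camera_params('wrist');w=snap('wrist','w4.png')
s=robot.sense();print(s['clock'],s['eef_pos'],s['grip_width']);R=Rn.from_rotvec(s['orientation']).as_matrix();print(R.round(3))
for d in robot.silhouettes('wrist','cassette')[:3]:
    m=d['mask'];ys,xs=np.nonzero(m);g=ray(P,*d['point'],.05);print(round(d['p'],2),d['point'],xs.min(),xs.max(),ys.min(),ys.max(),g.round(3))
    if np.hypot(*(g[:2]-[.518,.138]))<.05:
        qq,f=fit([(P,m)],CAS,[.5184,.1385,-.1752]); print(qq.round(4),f); t=R.T@(np.r_[qq[:2],0]-s['eef_pos']); print('shift',(t*1e3).round(1))
q=[.5184,.1385,-.1752]
cv2.polylines(w,[cv2.convexHull(np.round(proj(P,place(q,box(-21,21,-32,32,62,62)))).astype(np.int32))],True,(255,0,0))
cv2.imwrite('pics/v7.png',w[:,:,::-1])
E
```

```text
14.35 [0.51839802 0.13886451 0.16025657] 0.08551680708498066
[[-0.985  0.174  0.   ]
 [ 0.174  0.985  0.   ]
 [-0.     0.    -1.   ]]
0.95 [102.1, 347.9] 64 156 316 384 [ 0.576 -0.04   0.05 ]
0.82 [313.8, 231.4] 266 362 196 270 [0.513 0.136 0.05 ]
[ 0.5168  0.1357 -0.1915] 0.07238496094942093
shift [  1.   -3.4 160.3]
0.7 [217.8, 425.2] 205 233 413 437 [0.661 0.029 0.05 ]
```

View pics/v7.png

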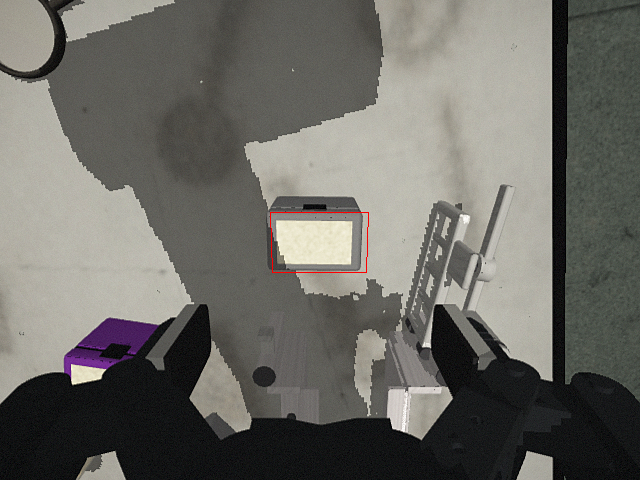

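Call:
drive_tool([
  [0,0.5,-3.4,10,0],
  [0,0.5,-3.4,35,0],
  [0,0.5,-3.4,70,0],
  [0,0.5,-3.4,100,0],
  [0,0.5,-3.4,125,0],
  [0,0.5,-3.4,138,0],
  [0,0.5,-3.4,138,0],
  [0.1,0.5,-3.4,138,0],
  [0.4,0.5,-3.4,138,0],
  [0.4,0.5,-3.4,138,0],
], squeeze=40)

```text
clock: 15.23
eef_pos: [0.519, 0.1358, 0.0237]
orientation: [0.276, 3.126, 0.001]
wrist_force: [0.4, -0.0, -0.1]
grip_width: 0.063
gripper_force: 44.8
```

Call:
drive_tool([
  [0.4,0,0,0,0],
  [0.4,0,0,-3,0],
  [0.4,0,0,-12,0],
  [0.4,0,0,-30,0],
  [0.4,0,0,-55,0],
  [0.4,0,0,-80,0],
  [0.4,0,0,-105,0],
  [0.4,0,0,-125,0],
  [0.4,0,0,-135,0],
  [0.4,0,0,-135,0],
])

```text
clock: 16.07
eef_pos: [0.5192, 0.1359, 0.1601]
orientation: [0.275, 3.124, 0.002]
wrist_force: [1.4, -0.0, -0.9]
grip_width: 0.0632
gripper_force: 44.8
```

```bash
python3 - <<'E'
from h import *
s=robot.sense();print(s['clock'],s['eef_pos'],s['grip_width'],s['gripper_force']);R=Rn.from_rotvec(s['orientation']).as_matrix();print(R.round(3))
robot.snapshot('scene')
P=robot.camera_params('scene')
ms=[d for d in robot.silhouettes('scene','cradle') if d['p']>.3]
for d in ms: print(round(d['p'],2),d['point'])
print(fit([(P,ms[0]['mask'])],CRAD,[.4918,-.2006,0]))
t=np.array([.4918,-.2006,0])-s['eef_pos'];print((R.T@t*1e3).round(1))
E
```

```text
16.0667 [0.51923542 0.13591004 0.16010785] 0.06320728206488088 44.83249068260193
[[-0.985  0.175  0.006]
 [ 0.175  0.985  0.001]
 [-0.005  0.002 -1.   ]]
0.73 [227.1, 187.3]
0.71 [341.8, 362.3]
(array([ 1.52562716,  2.27915309, -1.35185185]), np.float64(1.0))
[ -31.  -336.4  159.7]
```

Call:
drive_tool([
  [0.4,-3,-10,0,-1],
  [0.4,-9,-30,0,-2],
  [0.4,-18,-60,0,-3],
  [0.4,-28,-92,0,-4],
  [0.4,-38,-124,0,-5],
  [0.4,-48,-156,0,-6],
  [0.4,-58,-188,0,-7],
  [0.4,-67,-220,0,-8],
  [0.4,-77,-252,0,-9],
  [0.4,-86,-282,0,-10],
])

```text
clock: 17.0
eef_pos: [0.5512, -0.1585, 0.1546]
orientation: [-0.002, -3.138, -0.002]
wrist_force: [0.7, 0.2, -1.3]
grip_width: 0.0638
gripper_force: 44.8
```

Call:
drive_tool([
  [0.4,-6,-20,0,0],
  [0.4,-9,-33,0,0],
  [0.4,-9,-40,0,0],
  [0.4,-9,-43,0,0],
  [0.4,-9,-43,0,0],
  [0.4,-9,-43,0,0],
  [0.4,-9,-43,0,0],
  [0.4,-9,-43,0,0],
  [0.4,-9,-43,0,0],
  [0.4,-9,-43,0,0],
])

```text
clock: 17.83
eef_pos: [0.5616, -0.1996, 0.1571]
orientation: [0.001, 3.141, 0.0]
wrist_force: [0.5, -0.5, -0.6]
grip_width: 0.0637
gripper_force: 44.8
```

```bash
python3 - <<'E'
from h import *
P=robot.camera_params('wrist');w=snap('wrist','w5.png')
s=robot.sense();print(s['clock'],s['eef_pos'],s['grip_width'],s['gripper_force']);R=Rn.from_rotvec(s['orientation']).as_matrix();print(R.round(4))
for d in robot.silhouettes('wrist','cradle')[:3]:
    m=d['mask'];ys,xs=np.nonzero(m);g=ray(P,*d['point'],.02);print(round(d['p'],2),d['point'],xs.min(),xs.max(),ys.min(),ys.max(),g.round(3))
    if np.hypot(*(g[:2]-[.492,-.2]))<.06: 
        q,f=fit([(P,m)],CRAD,[.4918,-.2006,0]);print(q.round(4),f)
for B in CRAD: cv2.polylines(w,[cv2.convexHull(np.round(proj(P,place(q,B))).astype(np.int32))],True,(255,0,0))
cv2.imwrite('pics/v8.png',w[:,:,::-1])
E
```

```text
17.8833 [ 0.56157262 -0.19970576  0.15705781] 0.06370012870441487 44.79350924491882
[[-1.e+00  8.e-04  2.e-04]
 [ 8.e-04  1.e+00  0.e+00]
 [-2.e-04  0.e+00 -1.e+00]]
0.56 [319.3, 130.8] 263 378 77 185 [ 0.49 -0.2   0.02]
[ 0.4923 -0.1986 -0.0051] 0.027274344116449356
```

View pics/v8.png

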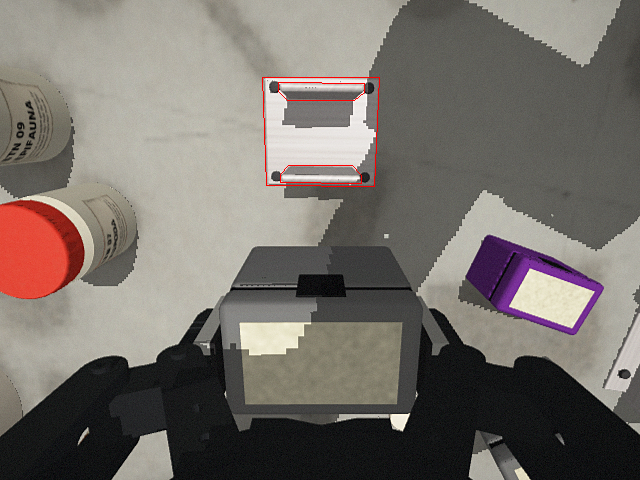

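```bash
python3 - <<'E'
from h import *
P=robot.camera_params('wrist');s=robot.sense();e=np.array(s['eef_pos'])
zb=e[2]-.0237+.062
for r in(322,404): print(r,((ray(P,320.5,r,zb)-e)*1e3).round(1))
for c in(239,402): print(c,((ray(P,c,363,zb)-e)*1e3).round(1))
# body edges: top front edge row ~291 (z top), front bottom row 247 
print('topfront',((ray(P,320,291,zb)-e)*1e3).round(1),'botfront',((ray(P,320,247,zb-.062)-e)*1e3).round(1))
ms=[d for d in robot.silhouettes('wrist','cassette') if abs(d['point'][0]-320)<40]
for d in ms: 
    m=d['mask'];ys,xs=np.nonzero(m);print(d['p'],xs.min(),xs.max(),ys.min(),ys.max(),ys[np.abs(xs-320)<15].min())
R=Rn.from_rotvec(s['orientation']).as_matrix();print(s['clock'],(R.T@(np.array([.4923,-.1986,.0297])-e)*1e3).round(1))
E
```

```text
322 [-15.3   0.6  38.3]
404 [14.8  0.6 38.3]
239 [ -0.8 -25.3  38.3]
402 [-0.7 26.6 38.3]
topfront [-25.7   0.5  38.3] botfront [-20.    0.5 -23.7]
0.94 220 421 245 413 246
17.9333 [ 69.3   1.2 127.3]
```

Call:
drive_tool([
  [0.4,4,0,0,0],
  [0.4,14,0,0,0],
  [0.4,28,0,0,0],
  [0.4,42,0,5,0],
  [0.4,55,0,15,0],
  [0.4,64,0.5,28,0.3],
  [0.4,69,0.5,42,0.3],
  [0.4,69,0.5,52,0.3],
  [0.4,69,0.5,55,0.3],
  [0.4,69,0.5,55,0.3],
])

```text
clock: 18.82
eef_pos: [0.4921, -0.1993, 0.1012]
orientation: [-0.011, -3.14, -0.001]
wrist_force: [0.7, 0.2, -0.5]
grip_width: 0.0637
gripper_force: 44.8
```

```bash
python3 - <<'E'
from h import *
w=snap('scene','s2.png');P=robot.camera_params('scene');v=snap('side','d3.png');P2=robot.camera_params('side')
s=robot.sense();e=np.array(s['eef_pos']);print(s['clock'],e,s['wrist_force'])
R=Rn.from_rotvec(s['orientation']).as_matrix();print((R.T@(np.array([.4926,-.1992,.0297])-e)*1e3).round(1),R.round(3).tolist())
out=[]
for im,p in((w,P),(v,P2)):
    q=[.4923,-.1986,-.005]
    for B in CRAD[1:]: cv2.polylines(im,[cv2.convexHull(np.round(proj(p,place(q,B))).astype(np.int32))],True,(255,0,0))
    c=cv2.convexHull(np.round(proj(p,place([e[0]-.0003,e[1]+.0006,-.005,e[2]-.0237],CAS[0]))).astype(np.int32)); cv2.polylines(im,[c],True,(0,255,0))
    x,y=proj(p,e)[0].astype(int); out.append(cv2.resize(im[y-55:y+65,x-50:x+50],(400,480),interpolation=3))
cv2.imwrite('pics/v9.png',np.hstack(out)[:,:,::-1])
E
```

```text
18.9167 [ 0.49328162 -0.19979031  0.10238125] [ 0.2758281  -0.29112004 -1.15117922]
[ 0.8  0.6 72.7] [[-1.0, 0.007, 0.001], [0.007, 1.0, -0.0], [-0.001, -0.0, -1.0]]
```

View pics/v9.png

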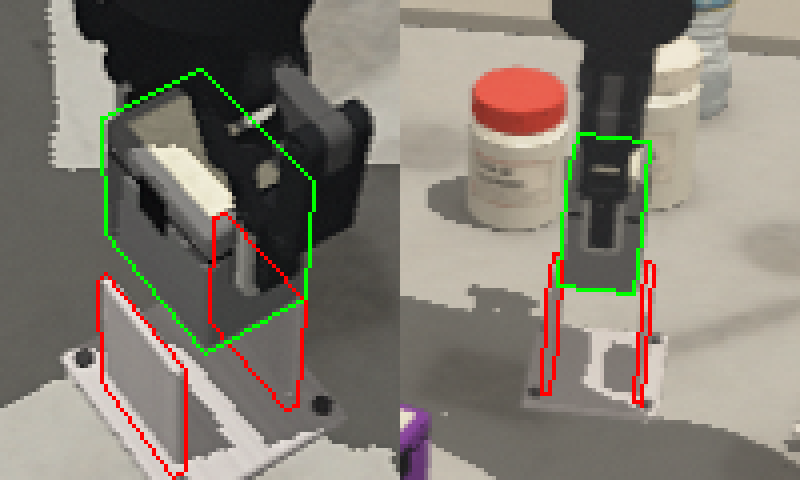

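Both views show the model outlines on the real cassette and plates, and the cassette centred above the gap. Lowering it.

Call:
drive_tool([
  [0.4,0.3,0,5,0],
  [0.4,0.3,0,13,0],
  [0.4,0.3,0,21,0],
  [0.4,0.3,0,29,0],
  [0.4,0.3,0,37,0],
  [0.4,0.3,0,45,0],
  [0.4,0.3,0,53,0],
  [0.4,0.3,0,60,0],
  [0.4,0.3,0,64,0],
  [0.4,0.3,0,66,0],
])

```text
clock: 19.75
eef_pos: [0.4917, -0.1992, 0.035]
orientation: [-0.011, -3.14, -0.001]
wrist_force: [0.1, -0.7, -1.1]
grip_width: 0.0633
gripper_force: 44.8
```

Call:
drive_tool([
  [0.4,0,0,1,0],
  [0.4,0,0,2,0],
  [0.4,0,0,3,0],
  [0.4,0,0,4,0],
  [0.4,0,0,4.8,0],
  [0.4,0,0,5.5,0],
  [0.4,0,0,5.5,0],
  [0.4,0,0,5.5,0],
  [0.4,0,0,5.5,0],
  [0.4,0,0,5.5,0],
])

```text
clock: 20.58
eef_pos: [0.4923, -0.1996, 0.0305]
orientation: [0.011, 3.141, -0.0]
wrist_force: [0.3, 0.4, -1.5]
grip_width: 0.0638
gripper_force: 44.8
```

Call:
drive_tool([
  [0.4,0,0,0.6,0],
  [0.4,0,0,1.2,0],
  [0.4,0,0,1.2,0],
  [0.4,0,0,1.2,0],
  [0.2,0,0,1.2,0],
  [0.05,0,0,1.2,0],
  [0,0,0,1.2,0],
  [0,0,0,1.2,0],
  [0,0,0,-10,0],
  [0,0,0,-30,0],
])

```text
clock: 21.42
eef_pos: [0.4902, -0.1984, 0.0586]
orientation: [-0.011, -3.137, -0.004]
wrist_force: [-0.1, -0.1, 0.3]
grip_width: 0.0857
gripper_force: 0.0
```

Call:
drive_tool([
  [0,0,0,-20,0],
  [0,0,0,-50,0],
  [0,0,0,-85,0],
  [0,-20,0,-110,0],
  [0,-50,0,-120,0],
  [0,-68,0,-120,0],
  [0,-70,0,-120,0],
  [0,-70,0,-120,0],
  [0,-70,0,-120,0],
  [0,-70,0,-120,0],
])

```text
clock: 22.25
eef_pos: [0.5606, -0.1996, 0.1796]
orientation: [-0.011, -3.139, -0.002]
wrist_force: [-0.1, 1.1, -0.2]
grip_width: 0.0853
gripper_force: 0.0
```

```bash
python3 - <<'E'
from h import *
P=robot.camera_params('wrist');w=snap('wrist','w6.png')
s=robot.sense();print(s['clock'],s['eef_pos'],s['wrist_force'])
for d in robot.silhouettes('wrist','cassette')[:3]:
    m=d['mask'];g=ray(P,*d['point'],.06);print(round(d['p'],2),d['point'],g.round(3))
Ps=robot.camera_params('side');v=snap('side','d4.png')
q=[.4923,-.1986,-.005]
out=[]
for im,p in((w,P),(v,Ps)):
    cv2.polylines(im,[cv2.convexHull(np.round(proj(p,place(q+[.006],CAS[0]))).astype(np.int32))],True,(255,0,0))
out=[w[30:300,200:440],v[195:375,270:430]]
out=[cv2.resize(o,(400,450),interpolation=3) for o in out]
cv2.imwrite('pics/v10.png',np.hstack(out)[:,:,::-1])
E
```

```text
22.3 [ 0.5606634  -0.19970339  0.17972683] [ 0.72227411  0.07765902 -0.52620591]
0.85 [514.9, 273.0] [ 0.592 -0.054  0.06 ]
0.74 [538.4, 377.8] [ 0.683 -0.022  0.06 ]
0.56 [317.9, 136.1] [ 0.493 -0.2    0.06 ]
```

View pics/v10.png

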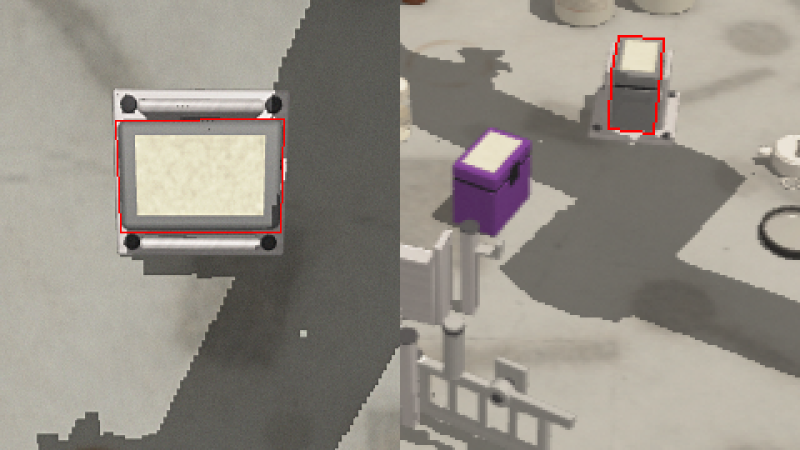

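The cassette sits fully down in the cradle, centred at crop (200,175), and matches the predicted outline in both views. The gate is still wide open at the lower left of the side view. Handing the job in.

```bash
python3 -c "
from h import robot
print(robot.sign_off())"
```

```text
the job is handed in; nothing more can be done
None
```

I opened the gate to about 1.78 rad by the latch, set the cassette down on the bench and regrasped it by its ends, and it now stands upright and centred in the cradle; I never went near the vial, and handed the job in at about 22 s with no verdict returned.

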